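Set the tray stop on the egg-packing guide rail

ROBOT

A 6-joint arm with a two-finger parallel gripper is mounted at the origin on the work surface. World frame = base frame: x ahead of the robot, y to its left, z up, the work surface at z = 0. Lengths are in mm, angles in degrees, forces in N, time in s.
With the tool pointing down it reaches from about 300 to 850 mm from the base axis. Payload 4.2 kg.
Tool frame: the origin (TCP) lies midway between the tips of the shut fingers; the grasp point (between the pads) lies 19 mm behind it; z points along the fingers, y is the line along which they close (so a half turn about z gives the same grasp; the last joint's range is limited). The gripper opens to 91 mm and grips with 3 to 60 N. Pads are 32 mm wide; open, the fingers measure 118 mm over their backs; the gripper's body (76 mm by 178 mm) begins 60 mm behind the grasp point.
Start: joints at [-71.104, 18.312, 89.639, -0, 72.044, -1.146], TCP at [197.062, -540.194, 213.976] pointing down, gripper open.
Joint ranges: [-177.97, 177.97], [-48.28, 115.42], [12.27, 149.76], [-77.06, 257.06], [2.81, 150.46], [-146.56, 146.56]. Speed limits (degrees/s): [147.25, 147.25, 180, 180, 180, 180].

INTERFACE

Orientations are given as [roll, pitch, yaw] about the fixed x, y, z axes, in that order (R = Rz(yaw) Ry(pitch) Rx(roll)).
In Python, from workcell import env gives the robot as it stands.
- The arm moves only by the tool jog_arm, never from a script. Its argument "steps" is one flat list of numbers, 5 for each row, row after row: the closure, from 0 (fully open) to 1 (shut), then the shift along the tool's x, y, z in cm, then the turn about the tool's z in degrees. A call has 1 to 20 rows; each row is the pose to reach, as a shift and turn from the pose commanded when the call began, along the tool's axes at that moment; what a row does not reach only later rows make up. A row lasts 1/10 s, in which the tool goes at most 50 mm and 8.59 degrees, less where a joint would pass 70% of its speed; a pose out of reach is approached as far as the arm can. A call with a gripper value outside its range is refused whole. The fingers move at their own pace and stop on an object; "force" is the grip in N (left out, the last holds). Time passes only in rows, so rows that repeat a pose let the fingers close. It gives the time, the measured TCP pose, the force and the opening at its end, in the units of the state.
- env.state(): the state, without advancing time (a new reading comes with each control period).
- env.grab_frame(name): name is "scene" or "top"; returns the picture (420x560x3 uint8, red, green, blue); there is no depth.
- env.camera_params(name): a dict with "fx", "fy", "cx", "cy" (pixels), "R" (3x3) and "t" (3): a world point X has camera coordinates R X + t. Camera axes: x right, y down, z forward; pixel columns grow to the right and rows downward; lengths in mm; the calibration is good to about 2 mm. A picture is of the moment at which its call begins. camera_params takes no time and is no camera call.
- env.job_done(): hands the job in, once; it reports no verdict.
The state is a dict: "time_s": time; "qpos": joint angles; "qvel": joint speeds; "effort": joint torques, N m; "ee_pos": TCP position; "ee_rot": TCP orientation; "force": force on the tool from outside, world axes, zero at the start; "torque": the same for the moment, N m; "gripper_width": finger opening in mm.
Only numpy, scipy, OpenCV 4.12 (cv2) and the standard library are available. Lean on these libraries where they do the work, as an engineer would, in place of code of your own. Each camera call takes 0.05 s, during which the arm holds its last target. There are 200 camera calls.

TASK

On the egg-packing counter, get the guide rail ready for the next trays: slide the stop collar, the one with the tall flat-sided lug on top, along the bar until the middle of its lug is level with the tip of the small black pointer clip on the rail's base, then let go of it there. Leave the other collar, the thin one with the low round knob, where it is.

Things in the scene. Friction and masses are not known exactly. Their poses are not given: they have to be found in the camera images.
- stop_top (a point): Centre of the stop's top face, 133 mm above the counter. Dark steel collar, 42 mm diameter, 30 mm long, on the bar; its lug is an upright block 24 mm across the bar, 30 mm along it, sides free above 93 mm height. Axes: y along the bar, z up. It only slides along y, against about 3 N, stays where left, and starts 55 to 190 mm on the -y side of the mark; it can run 30 mm past the mark.
- mark (a point): The mark: tip of the pointer, on its top face, of a small black plastic clip (22 mm wide, 30 mm tall) fixed on the rail's base strip beyond the bar as seen from the robot; 38 mm above the counter, 26 mm from the bar's axis. Axes parallel to the stop's: y along the bar, x across it, z up. The stop is right when its y in these axes is 0. The clip cannot move; its place along the bar differs each time.
- spare_top (a point): Centre of the top of the other collar's round knob (16 mm diameter, 17 mm tall), 108 mm above the counter. Also dark steel, 42 mm diameter but only 18 mm long, on the same bar, 85 mm or more on the +y side of the mark; it slides easily and is to be left alone. Axes as the stop's.
- rail: The fixed guide rail; origin under its middle, on the counter; y along the bar, z up. Aluminium base strip 100 x 440 x 8 mm; steel bar of 16 mm diameter along y, its axis 70 mm above the counter, between two end posts 85 mm high at y = -207 and +207 mm. Nothing but the two collars stands higher than the posts on it.

How it is judged:
By the outcome, as a careful person would: the job done as asked, in the order asked, and still so for the second after the job is handed in, with the robot touching nothing.
It also fails if it takes over 26 s, if anything falls off the work surface, if the arm or the gripper's body presses on something with over 40 N, if the wrist force passes 120 N, or if a joint passes its speed limit or range.

## Working session

There is one attempt and no reset: what is moved stays moved. The work goes in short steps, Python scripts to look and compute and a tool call to move; the robot and the scene stay as the last step left them, time stands still between calls to the robot, and variables do not carry over. Pictures are saved under pics/ and viewed, on a budget of 10 in all, crops included, one or two more only if the job needs it, and the job is handed in when it is done.

Besides the shell and the picture viewer there is one more tool, called after "Call:" as name(argument=value, ...), one argument or row to a line, values as JSON. jog_arm: Moves the arm, as the interface text tells. Its arguments: {"type":"object","properties":{"steps":{"type":"array","items":{"type":"number"}},"force":{"type":"number"}},"required":["steps"]}

```bash
mkdir -p pics
python3 - <<'E'
from workcell import env
import cv2,numpy as np
for n in("scene","top"):
    im=env.grab_frame(n);cv2.imwrite(f"pics/{n}0.png",im[:,:,::-1])
    p=env.camera_params(n);print(n,{k:np.round(v,3).tolist() for k,v in p.items()})
    a=cv2.imread(f"pics/{n}0.png")
s=env.state();print(s)
E
```

```text
scene {'fx': 418.009, 'fy': 418.009, 'cx': 286.985, 'cy': 211.43, 'R': [[0.16, 0.987, 0.021], [0.498, -0.062, -0.865], [-0.852, 0.149, -0.501]], 't': [-109.774, -168.92, 1214.844]}
top {'fx': 391.697, 'fy': 391.697, 'cx': 287.219, 'cy': 206.683, 'R': [[0.131, -0.991, -0.005], [-0.966, -0.126, -0.227], [0.224, 0.034, -0.974]], 't': [-32.278, 599.604, 637.017]}
{'time_s': 0.1, 'qpos': array([-7.11031122e+01,  1.83488726e+01,  8.96985763e+01, -1.05914254e-03,
        7.20439093e+01, -1.14709327e+00]), 'qvel': array([-0.00152218, -0.0823391 , -0.10925415,  0.13862582,  0.03951599,
       -0.10792492]), 'effort': array([-7.48222155e-04, -4.13336778e+01, -2.32512474e+01,  7.27651594e-02,
        4.21868311e-02, -6.96172037e-05]), 'ee_pos': array([ 196.91664306, -539.75812538,  213.20107526]), 'ee_rot': array([-1.79908640e+02, -8.22087009e-04,  2.00443077e+01]), 'force': array([ 0.46742659, -0.98419255,  0.26785593]), 'torque': array([-0.05336718, -0.03594147, -0.01734867]), 'gripper_width': 91.12225681139022}
```

View pics/scene0.png

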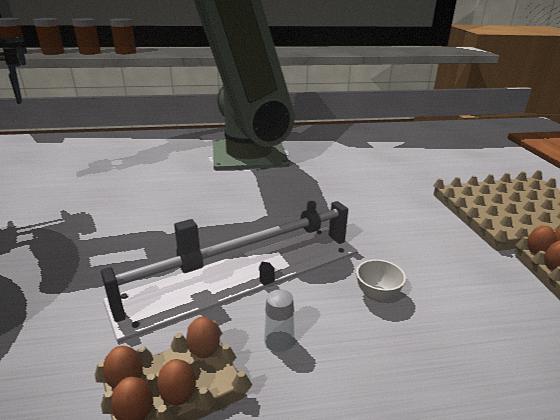

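View pics/top0.png

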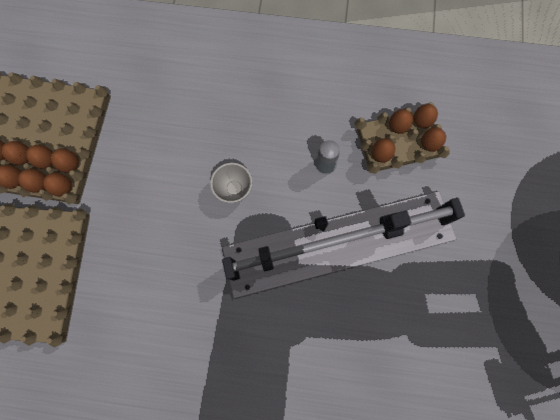

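The scene view shows the stop at about (188,245), the clip at (267,272) and the spare at (312,215). In the top view the stop is at about (397,224), the clip at (321,223) and the spare at (266,258). I'll enlarge both.

Run:
```python
import cv2
a=cv2.imread("pics/top0.png")[180:300,220:470]
cv2.imwrite("pics/top_c.png",cv2.convertScaleAbs(cv2.resize(a,None,fx=3.2,fy=3.2,interpolation=cv2.INTER_CUBIC),alpha=1.8,beta=20))
a=cv2.imread("pics/scene0.png")[190:340,95:355]
cv2.imwrite("pics/scene_c.png",cv2.convertScaleAbs(cv2.resize(a,None,fx=3,fy=3,interpolation=cv2.INTER_CUBIC),alpha=1.6,beta=20))
```

```text
(no output)
```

View pics/top_c.png

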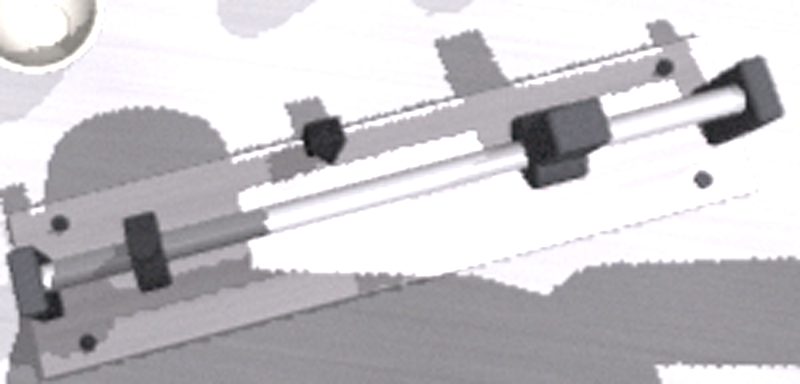

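View pics/scene_c.png

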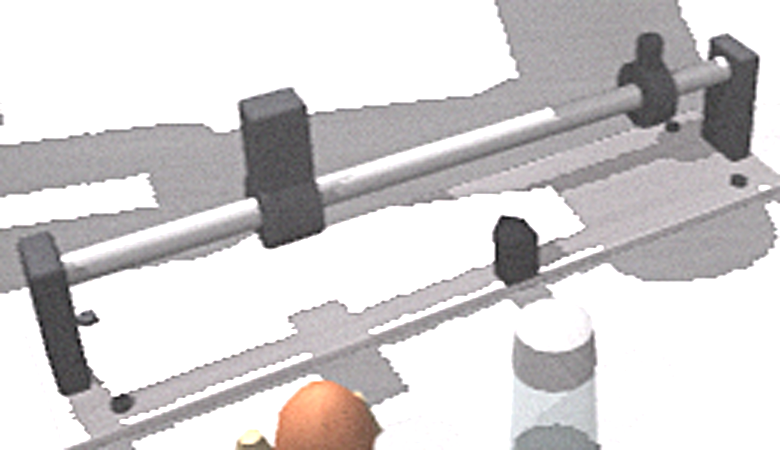

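```bash
cat > h.py <<'E'
from workcell import env
import numpy as np,cv2
def cam(n):
    p=env.camera_params(n);return p,np.array(p["R"]),np.array(p["t"])
def back(n,u,v,z):
    p,R,t=cam(n);d=R.T@[(u-p["cx"])/p["fx"],(v-p["cy"])/p["fy"],1];C=-R.T@t
    return C+d*(z-C[2])/d[2]
def proj(n,X):
    p,R,t=cam(n);c=R@np.asarray(X,float)+t
    return np.array([p["fx"]*c[0]/c[2]+p["cx"],p["fy"]*c[1]/c[2]+p["cy"]])
T=lambda x,y:((x+.5)/3.2-.5+220,(y+.5)/3.2-.5+180)
S=lambda x,y:((x+.5)/3-.5+95,(y+.5)/3-.5+190)
E
python3 - <<'E'
from h import *
for n in("top","scene"):
    p,R,t=cam(n);print(n,(-R.T@t).round())
h=[back("top",*T(*q),8) for q in[(60,223),(87,343),(703,180),(664,68)]]
for q in h:print("hole",q.round(1))
a=h[3]-h[0];b=h[2]-h[1];print(np.degrees(np.arctan2(a[1],a[0])),np.degrees(np.arctan2(b[1],b[0])),np.linalg.norm(a),np.linalg.norm(b),np.mean(h,0))
print("lugT",back("top",*T(579,124),133),"lugS",back("scene",*S(273,99),133))
print("tipT",back("top",*T(333,152),38),"tipS",back("scene",*S(510,217),38))
print("spareT",back("top",*T(142,217),108),"spareS",back("scene",*S(650,36),108))
for n,(x0,y0) in(("top",(305,205)),("scene",(250,255))):
    a=cv2.imread(f"pics/{n}0.png")[y0:y0+36,x0:x0+36]
    globals()[n]=cv2.convertScaleAbs(cv2.resize(a,None,fx=11,fy=11,interpolation=cv2.INTER_CUBIC),alpha=4,beta=0)
cv2.imwrite("pics/clip.png",np.hstack([top,scene]))
E
```

```text
top [441.  22. 756.]
scene [1137.  -83.  465.]
hole [517.5 129.9   8. ]
hole [450.1 103.    8. ]
hole [ 593.4 -249.6    8. ]
hole [ 659.9 -222.9    8. ]
-68.01492525730087 -67.87835490414454 380.3917564455916 380.6278319568905 [555.19822727 -59.88557575   8.        ]
lugT [ 588.40167425 -140.85508366  133.        ] lugS [ 586.79029026 -140.65591717  133.        ]
tipT [575.8357369  -25.24815808  38.        ] tipS [573.87344725 -20.62608462  38.        ]
spareT [515.8002778   73.74884326 108.        ] spareS [501.20563828  71.65859019 108.        ]
```

View pics/clip.png

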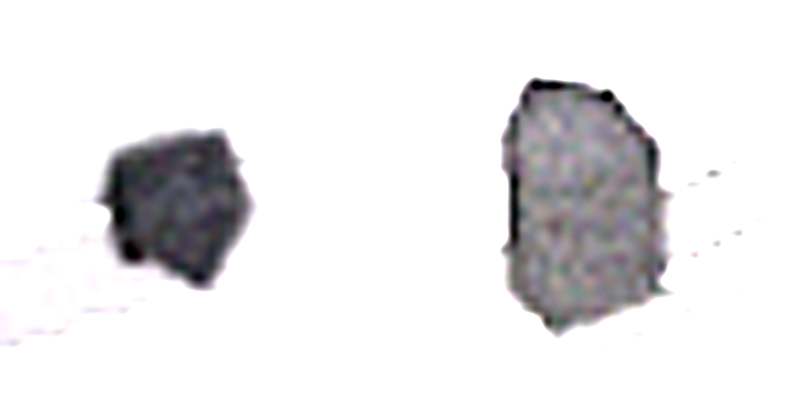

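```bash
cat >> h.py <<'E'
O=np.array([555.2,-59.9,0]);YAW=np.radians(90-67.95)
ex=np.array([np.cos(YAW),np.sin(YAW),0]);ey=np.array([-np.sin(YAW),np.cos(YAW),0])
rail=lambda P:np.array([(P-O)@ex,(P-O)@ey,P[2]])
world=lambda r:O+r[0]*ex+r[1]*ey+np.array([0,0,r[2]])
E
cat > fit.py <<'E'
from h import *
from scipy.optimize import minimize
def mask(n,pre,x0,y0,w,h,thr):
    g=cv2.imread(f"pics/{n}{pre}.png")[y0:y0+h,x0:x0+w]
    g=cv2.resize(g,None,fx=8,fy=8,interpolation=cv2.INTER_CUBIC).max(2)
    k,l,st,_=cv2.connectedComponentsWithStats((g<thr).astype(np.uint8))
    return l==1+np.argmax(st[1:,4])
def hull(n,pts,x0,y0,w,h):
    q=np.array([proj(n,world(p)) for p in pts])
    q=((q-[x0,y0]+.5)*8-.5)
    m=np.zeros((h*8,w*8),np.uint8);cv2.fillConvexPoly(m,cv2.convexHull(np.round(q*16).astype(np.int32)),1,shift=4)
    return m>0
E
python3 - <<'E'
from fit import *
for n,a in(("lugT",back("top",*T(579,124),133)),("lugS",back("scene",*S(273,99),133)),("spT",back("top",*T(142,217),108)),("spS",back("scene",*S(650,36),108)),("tipT",back("top",*T(333,152),38)),("tipS",back("scene",*S(510,217),38))):print(n,rail(a).round(1))
W={"top":(305,205,36,36),"scene":(250,255,36,36)}
M={n:mask(n,0,*W[n],45) for n in W}
print({n:M[n].sum()/64 for n in M})
def cost(p,ns):
    y,sh,bk,w=p[:4];poly=[(26,0),(sh,11),(bk,11),(bk,-11),(sh,-11)];c=0
    for i,n in enumerate(ns):
        H=hull(n,[(x+p[4],yy+y,z) for x,yy in poly for z in(8,38)],*W[n]);c+=1-(H&M[n]).sum()/(H|M[n]).sum()
    return c+.002*abs(w-11)+.005*abs(p[4])
for ns in(["top"],["scene"],["top","scene"]):
    best=min((minimize(cost,[y,36,46,11,0],args=(ns,),method="Nelder-Mead",options=dict(initial_simplex=np.array([y,36,46,11,0])+np.vstack([np.zeros(5),np.diag([6,5,5,1,2])]),maxiter=400)) for y in(25,33,41)),key=lambda r:r.fun)
    print(ns,best.x.round(2),best.fun)
E
```

```text
lugT [  0.4 -87.5 133. ]
lugS [ -1.  -86.7 133. ]
spT [ 13.7 138.7 108. ]
spS [ -0.7 142.2 108. ]
tipT [32.1 24.4 38. ]
tipS [32.1 29.4 38. ]
{'top': np.float64(141.875), 'scene': np.float64(269.734375)}Traceback (most recent call last):
  File "<stdin>", line 12, in <module>
  File "<stdin>", line 12, in <genexpr>
    res = _minimize_neldermead(fun, x0, args, callback, bounds=bounds,
                               **options)
    fxcc = func(xcc)
    fx = function(np.copy(x), *(wrapper_args + args))
  File "<stdin>", line 9, in cost
  File "fit.py", line 9, in hull
    q=np.array([proj(n,world(p)) for p in pts])
                ~~~~^^^^^^^^^^^^
  File "h.py", line 9, in proj
    p,R,t=cam(n);c=R@np.asarray(X,float)+t
          ~~~^^^
  File "h.py", line 4, in cam
    p=env.camera_params(n);return p,np.array(p["R"]),np.array(p["t"])
ValueError: time passes only in moves, steps and waits
```

```bash
python3 - <<'E'
s=open('h.py').read()
s=s.replace('def cam(n):\n    p=env','import functools\n@functools.cache\ndef cam(n):\n    p=env')
open('h.py','w').write(s)
E
cat > f1.py <<'E'
from fit import *
W={"top":(305,205,36,36),"scene":(250,255,36,36)}
M={n:mask(n,0,*W[n],45) for n in W}
def cost(p,ns):
    y,sh,bk,w=p[:4];poly=[(26,0),(sh,11),(bk,11),(bk,-11),(sh,-11)];c=0
    for i,n in enumerate(ns):
        H=hull(n,[(x+p[4],yy+y,z) for x,yy in poly for z in(8,38)],*W[n]);c+=1-(H&M[n]).sum()/(H|M[n]).sum()
    return c+.002*abs(w-11)+.005*abs(p[4])
for ns in(["top"],["scene"],["top","scene"]):
    best=min((minimize(cost,[y,36,46,11,0],args=(ns,),method="Nelder-Mead",options=dict(initial_simplex=np.array([y,36,46,11,0])+np.vstack([np.zeros(5),np.diag([6,5,5,1,2])]),maxiter=300)) for y in(25,33,41)),key=lambda r:r.fun)
    print(ns,best.x.round(2),best.fun)
E
python3 f1.py; python3 -c "
from workcell import env;print(env.state()['time_s'])"
```

```text
['top'] [25.53 36.82 50.35 10.98  1.85] 0.13887116416852122
['scene'] [25.17 42.33 50.83 10.4   0.18] 0.0950684733733636
['top', 'scene'] [25.54 39.4  50.37 11.53  1.22] 0.2543106059252713
0.1
```

Run:
```python
from h import *
from scipy.spatial.transform import Rotation as Ro
s=env.state();R=Ro.from_euler("xyz",[180,0,20.043],degrees=True).as_matrix()
for r in((0,-87.1,99),(0,25.4,99)):
    g=world(r);print(g,(R.T@(g-[197.06,-540.19,213.98])/10).round(2))
```

```text
[ 587.89869625 -140.62920948   99.        ] [ 50.41 -24.14  11.5 ]
[545.66444449 -36.35784247  99.        ] [ 50.02 -35.38  11.5 ]
```

Call:
jog_arm(
  steps=[0,50.4,-24.1,0,-2,0,50.4,-24.1,0,-2,0,50.4,-24.1,0,-2,0,50.4,-24.1,0,-2,0,50.4,-24.1,0,-2,0,50.4,-24.1,0,-2,0,50.4,-24.1,0,-2,0,50.4,-24.1,0,-2,0,50.4,-24.1,0,-2,0,50.4,-24.1,0,-2,0,50.4,-24.1,0,-2,0,50.4,-24.1,0,-2,0,50.4,-24.1,5,-2,0,50.4,-24.1,5,-2,0,50.4,-24.1,5,-2,0,50.4,-24.1,5,-2],
  force=15,
)

```text
time_s: 1.7
ee_pos: [588.8, -142.0, 165.9]
ee_rot: [179.9, -0.1, 22.0]
force: [-0.0, 0.0, 0.8]
gripper_width: 91.1
```

Run:
```python
from h import *
s=env.state();print(s["time_s"],s["ee_pos"],s["ee_rot"],rail(s["ee_pos"]))
a=[]
for n,(x0,y0) in(("top",(340,170)),("scene",(130,160))):
    im=env.grab_frame(n)[:,:,::-1];cv2.imwrite(f"pics/{n}1.png",im)
    a.append(cv2.convertScaleAbs(cv2.resize(im[y0:y0+130,x0:x0+130],None,fx=3,fy=3,interpolation=cv2.INTER_CUBIC),alpha=1.8))
cv2.imwrite("pics/hover.png",np.hstack(a))
```

```text
1.7 [ 588.78060735 -142.0110539   165.88329559] [ 1.79886116e+02 -1.41961160e-01  2.19843630e+01] [  0.2986392  -88.71185477 165.88329559]
```

View pics/hover.png

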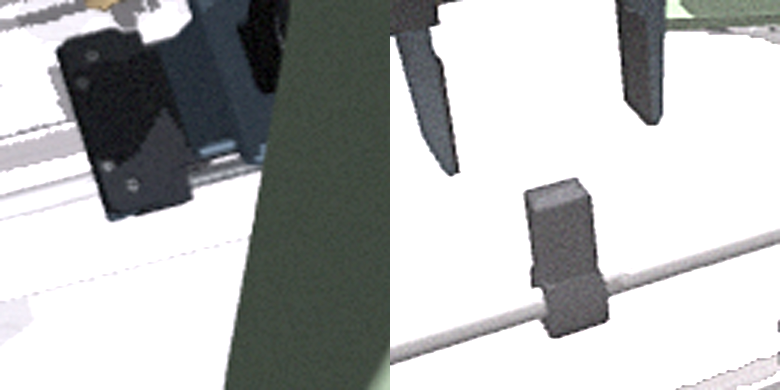

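The fingertips at (452,175) and (650,122) in the crop straddle the lug top at (559,187), with the opening along the bar, so I'll descend and close gently.

Call:
jog_arm(
  steps=[0,0,0,3.5,0,0,0,0,6.6,0,0,0,0,6.6,0,0,0,0,6.6,0,1,0,0,6.6,0,1,0,0,6.6,0,1,0,0,6.6,0,1,0,0,6.6,0,1,0,0,6.6,0,1,0,0,6.6,0,1,0,0,6.6,0,1,0,0,6.6,0],
  force=15,
)

```text
time_s: 3.0
ee_pos: [587.9, -140.9, 97.9]
ee_rot: [-180.0, 0.0, 22.0]
force: [-0.8, 2.7, 1.5]
gripper_width: 29.9
```

Run:
```python
from h import *
s=env.state();print(s["time_s"],rail(s["ee_pos"]),s["gripper_width"],s["ee_rot"],s["force"])
```

```text
3.0 [ -0.15893924 -87.36628575  97.87498669] 29.87840720396646 [-1.79976927e+02  1.01407881e-02  2.20320399e+01] [-0.81942585  2.67037802  1.4974011 ]
```

Call:
jog_arm(
  steps=[1,0,-1,0,0,1,0,-2.5,0,0,1,0,-4,0,0,1,0,-5.5,0,0,1,0,-7,0,0,1,0,-8.5,0,0,1,0,-10,0,0,1,0,-10.8,0,0,1,0,-11.2,0,0,1,0,-11.2,0,0,1,0,-11.2,0,0,1,0,-11.2,0,0],
)

```text
time_s: 4.2
ee_pos: [545.6, -36.8, 97.9]
ee_rot: [-179.9, 0.0, 22.0]
force: [-0.9, 3.3, -1.0]
gripper_width: 29.7
```

Run:
```python
from h import *
s=env.state();print(s["time_s"],rail(s["ee_pos"]),s["gripper_width"],s["ee_rot"],s["force"])
im=env.grab_frame("scene")[:,:,::-1].copy();cv2.imwrite("pics/scene2.png",im)
x0,y0=220,190
a=cv2.resize(im[y0:y0+100,x0:x0+100],None,fx=6,fy=6,interpolation=cv2.INTER_CUBIC)
cv2.imwrite("pics/s2c.png",cv2.convertScaleAbs(a,alpha=2.2))
```

```text
4.2 [-0.2306307  25.06952134 97.85732149] 29.724290329650277 [-1.79910244e+02  2.84054103e-02  2.20106287e+01] [-0.92448164  3.27102276 -0.98476655]
```

View pics/s2c.png

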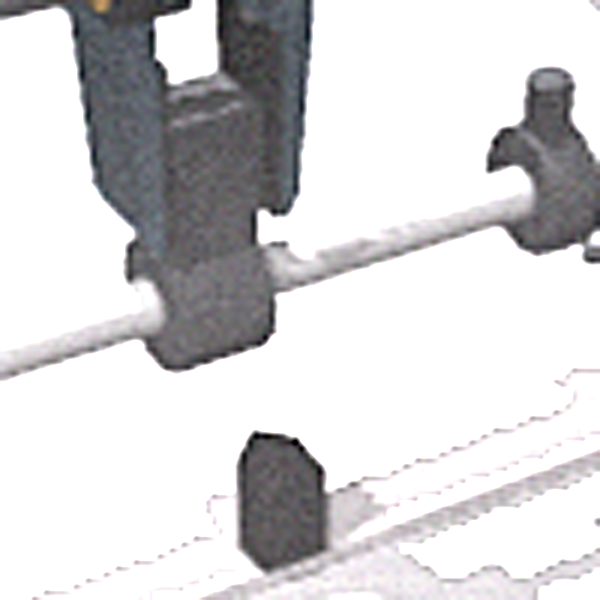

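Lug held between the fingers, spare at (548,180) untouched, clip top at (260–300,435). I'll overlay the fitted clip model on both views to confirm the tip.

Run:
```python
from h import *
out=[]
for n,f,x0,y0 in(("scene","scene2",250,255),("top","top0",305,205)):
    k=11
    im=cv2.imread(f"pics/{f}.png")[y0:y0+36,x0:x0+36]
    a=cv2.convertScaleAbs(cv2.resize(im,None,fx=k,fy=k,interpolation=cv2.INTER_CUBIC),alpha=3.5)
    poly=[(26,0),(39.5,11),(50.5,11),(50.5,-11),(39.5,-11)]
    for z,c in((38,(0,0,255)),(8,(255,120,0))):
        q=np.array([(proj(n,world((x,y+25.4,z)))-[x0,y0]+.5)*k-.5 for x,y in poly])
        cv2.polylines(a,[q.round().astype(np.int32)],True,c,1)
        cv2.circle(a,tuple(int(v) for v in q[0].round()),4,c,1)
    out.append(a)
cv2.imwrite("pics/ov.png",np.hstack(out))
```

```text
(no output)
```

View pics/ov.png

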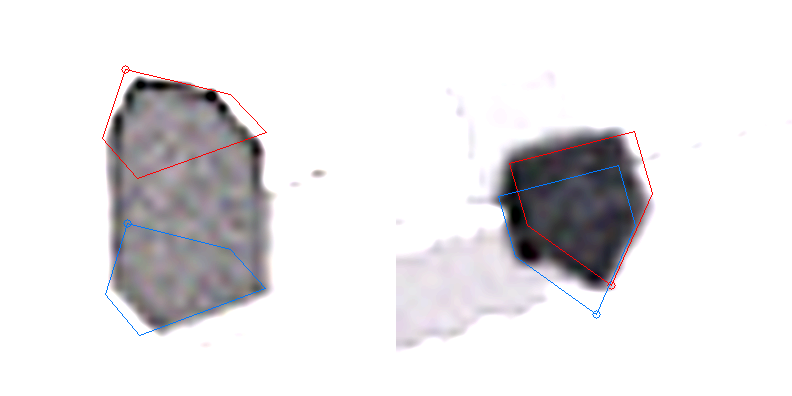

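```bash
cat > f2.py <<'E'
from fit import *
import sys
W={"top":(305,205,36,36),"scene":(250,255,36,36)}
for thr in(40,55,70):
    M={n:mask(n,0,*W[n],thr) for n in W}
    def cost(p,ns):
        y,sh,bk,zp=p[:4];c=0
        for i,n in enumerate(ns):
            H=hull(n,[(x,s*11+y,z) for x in(sh,bk) for s in(-1,1) for z in(8,38)],*W[n])|hull(n,[(x,s+y,z) for x,s in((26,0),(sh,11),(sh,-11)) for z in(zp,38)],*W[n])
            H=np.roll(H,(round(p[5]*8*(n=="top")),round(p[4]*8*(n=="top"))),(0,1))
            c+=1-(H&M[n]).sum()/(H|M[n]).sum()
        return c+.01*np.hypot(p[4],p[5])
    for ns in(["top"],["scene"],["top","scene"]):
        x0=lambda y:np.array([y,36,48,25,0,0.])
        best=min((minimize(cost,x0(y),args=(ns,),method="Nelder-Mead",options=dict(initial_simplex=x0(y)+np.vstack([np.zeros(6),np.diag([4,5,5,8,.6,.6])]),maxiter=300)) for y in(24,28)),key=lambda r:r.fun)
        print(thr,ns,best.x.round(2),round(best.fun,3),flush=True)
E
python3 f2.py
python3 - <<'E'
from h import *
# direct tip readings from the overlay
for n,x0,y0,u,v in(("top",305,205,605-396,288),("scene",250,255,134,76)):
    print(n,rail(back(n,(u+.5)/11-.5+x0,(v+.5)/11-.5+y0,38)).round(1))
E
```

```text
40 ['top'] [26.44 37.38 51.42 29.65 -0.06 -0.22] 0.098
40 ['scene'] [ 2.521e+01  4.289e+01  5.085e+01  2.533e+01 -1.000e-02 -5.000e-02] 0.24
40 ['top', 'scene'] [26.44 38.87 51.13 27.39  0.13 -0.21] 0.392
55 ['top'] [26.64 36.88 52.71 28.8   0.1  -0.06] 0.072
55 ['scene'] [25.33 42.11 51.84 30.89  0.    0.  ] 0.081
55 ['top', 'scene'] [2.640e+01 3.792e+01 5.210e+01 2.750e+01 1.300e-01 2.000e-02] 0.213
70 ['top'] [27.38 32.92 53.35 30.59  0.19 -0.22] 0.38
70 ['scene'] [25.63 40.28 52.56 33.05 -0.   -0.  ] 0.077
70 ['top', 'scene'] [ 2.639e+01  3.836e+01  5.290e+01  1.789e+01  6.000e-02 -2.000e-02] 0.522
top [25.7 26.5 38. ]
scene [28.3 25.8 38. ]
```

```bash
cat > f3.py <<'E'
from fit import *
W={"top":(375,195,50,55),"scene":(165,210,50,70)}
th=np.linspace(0,2*np.pi,40)
for thr in(55,65):
    M={n:mask(n,0,*W[n],thr) for n in W}
    for n in W:
        def cost(p):
            H=hull(n,[(p[1]+21*np.cos(a),p[0]+s,70+21*np.sin(a)) for a in th for s in(-15,15)],*W[n])|hull(n,[(p[1]+x,p[0]+s,z) for x in(-12,12) for s in(-15,15) for z in(80,133)],*W[n])
            return 1-(H&M[n]).sum()/(H|M[n]).sum()
        r=minimize(cost,[-87,0],method="Nelder-Mead",options=dict(initial_simplex=[[-90,-2],[-84,-1],[-87,3]]))
        print(thr,n,r.x.round(2),round(r.fun,3))
E
python3 f3.py
```

```text
55 top [-85.53   0.45] 0.254
55 scene [-86.83  -0.96] 0.253
65 top [-86.54   0.58] 0.133
65 scene [-87.31  -0.74] 0.233
```

Call:
jog_arm(
  steps=[1,0,-0.1,0,0,1,0,-0.1,0,0,1,0,-0.1,0,0,0.5,0,-0.1,0,0,0.4,0,-0.1,0,0,0,0,-0.1,0,0,0,0,-0.1,0,0,0,0,-0.1,0,0,0,0,-0.1,0,0,0,0,-0.1,0,0,0,0,-0.1,-3,0,0,0,-0.1,-7,0,0,0,-0.1,-10,0,0,-5,-0.1,-12,0,0,-10,-0.1,-12,0,0,-15,-0.1,-12,0,0,-18,-0.1,-12,0,0,-18,-0.1,-12,0],
)

```text
time_s: 6.05
ee_pos: [374.9, -104.4, 218.1]
ee_rot: [-180.0, 0.1, 21.9]
force: [0.5, -0.4, 0.7]
gripper_width: 91.3
```

Run:
```python
from h import *
s=env.state();print(s["time_s"],rail(s["ee_pos"]),s["gripper_width"],s["force"])
o=[]
for n,(x0,y0) in(("top",(295,185)),("scene",(225,200))):
    im=env.grab_frame(n)[:,:,::-1].copy();cv2.imwrite(f"pics/{n}3.png",im)
    a=cv2.convertScaleAbs(cv2.resize(im[y0:y0+80,x0:x0+66],None,fx=6,fy=6,interpolation=cv2.INTER_CUBIC),alpha=2.5)
    o.append(a)
cv2.imwrite("pics/fin.png",np.hstack(o))
```

```text
6.05 [-183.84959594   26.44725568  218.09781323] 91.31197273082965 [ 0.51208336 -0.42776788  0.71240701]
```

View pics/fin.png

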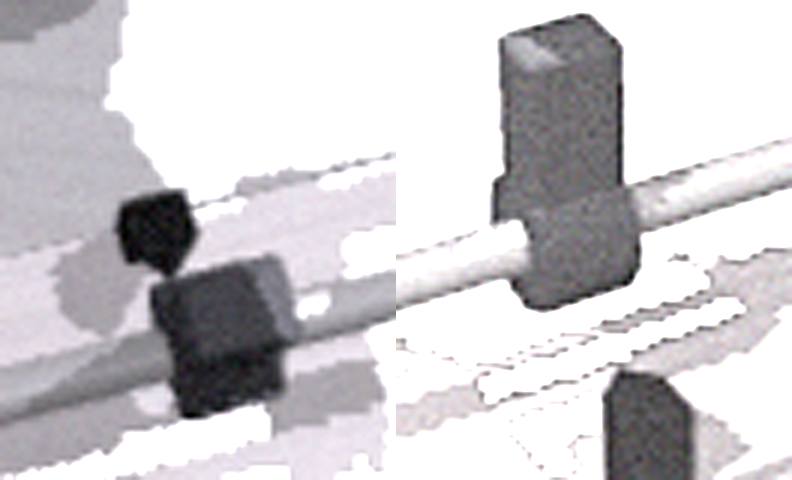

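The stop is free and the arm is clear. In the top crop (left), the lug face corners are about (155,285), (278,255), (298,330) and (185,358), and the clip tip is about (171,272). In the scene crop (right), the lug face centre is about (561,42).

```bash
python3 - <<'E'
from h import *
f=lambda n,x0,y0,u,v,z:rail(back(n,(u+.5)/6-.5+x0,(v+.5)/6-.5+y0,z)).round(1)
for c in((155,285),(278,255),(298,330),(185,358)):print("T",f("top",295,185,*c,133))
print("tipT",f("top",295,185,171,272,38),f("top",295,185,169,276,38))
for c in((503,40),(583,15),(620,47),(540,68)):print("S",f("scene",225,200,c[0]-396,c[1],133))
print("tipS",f("scene",225,200,620-396,368,38))
E
sed -i 's/W={"top":(375,195,50,55),"scene":(165,210,50,70)}/W={"top":(312,222,40,38),"scene":(232,195,42,60)}/; s/mask(n,0/mask(n,3/; s/\[-87,0\]/[26,0]/; s/\[\[-90,-2\],\[-84,-1\],\[-87,3\]\]/[[22,-2],[29,-1],[26,3]]/; s/(55,65)/(50,65)/' f3.py; python3 f3.py
```

```text
T [ 11.5  44.2 133. ]
T [ 11.  10. 133.]
T [ -9.8  10.5 133. ]
T [ -9.5  41.8 133. ]
tipT [27.4 26.9 38. ] [26.4 27.9 38. ]
S [ -4.9   9.4 133. ]
S [ -6.8  34.6 133. ]
S [ 13.8  35.  133. ]
S [ 13.4  11.3 133. ]
tipS [27.1 26.8 38. ]
50 top [24.64  0.31] 0.319
50 scene [25.5  -1.14] 0.405
65 top [24.53 -0.05] 0.298
65 scene [25.37 -1.01] 0.195
```

Run:
```python
from h import *
o=[]
for n,x0,y0,dx in(("top",312,210,(0,0)),("scene",225,197,(0,0))):
    k=9
    im=cv2.imread(f"pics/{n}3.png")[y0:y0+60,x0:x0+44] if n=="top" else cv2.imread(f"pics/{n}3.png")[y0:y0+60,x0+5:x0+49]
    X=x0 if n=="top" else x0+5
    a=cv2.convertScaleAbs(cv2.resize(im,None,fx=k,fy=k,interpolation=cv2.INTER_CUBIC),alpha=2)
    for z,c in((133,(0,0,255)),(93,(255,120,0))):
        q=np.array([(proj(n,world((x,y+26,z)))-[X,y0]+.5)*k-.5 for x,y in((12,15),(12,-15),(-12,-15),(-12,15))])
        cv2.polylines(a,[q.round().astype(np.int32)],True,c,1)
    q=(proj(n,world((26,26.4,38)))-[X,y0]+.5)*k-.5
    cv2.circle(a,tuple(int(v) for v in q.round()),3,(0,255,0),1)
    o.append(a)
cv2.imwrite("pics/ov3.png",np.hstack(o))
```

```text
(no output)
```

View pics/ov3.png

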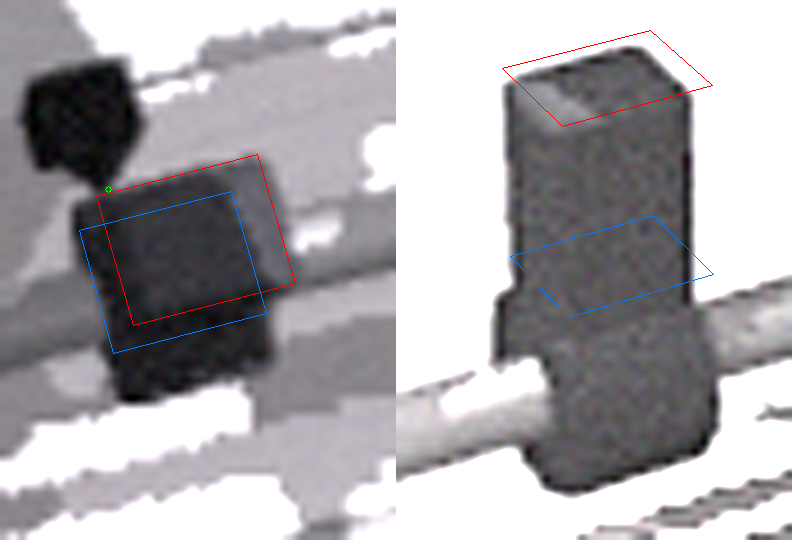

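Run:
```python
from h import *
a,b=[cv2.imread(f"pics/scene{i}.png")[200:232,298:328].astype(int) for i in(0,3)]
print("spare region change",abs(a-b).mean())
env.job_done()
```

```text
spare region change 41.47638888888889
the job is handed in; nothing more can be done
```

Run:
```python
import cv2,numpy as np
cv2.imwrite("pics/sp.png",np.hstack([cv2.resize(cv2.imread(f"pics/scene{i}.png")[190:250,285:355],None,fx=5,fy=5) for i in(0,3)]))
```

```text
(no output)
```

View pics/sp.png

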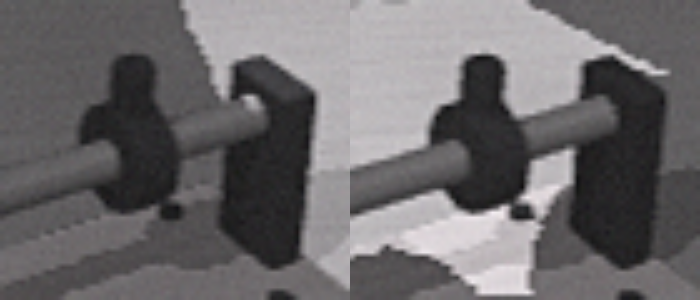

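I gripped the stop by its lug, slid it about 113 mm along the bar to the pointer tip, let go and backed the arm clear. I then handed the job in at about 6.2 s on the robot's clock.

- **Stop position:** the lug was released at about 26.0 mm along the rail (by the arm's reading). I put the pointer tip at about 26.4 mm. That agrees to about 1 mm, which is as fine as these images allow.
- **Checks that disagreed:** readings of the tip ranged from 25.2 to 27.9 mm between the two cameras. Final readings of the lug ranged from 24.5 to 26.6 mm. Hand-read lug corners in the scene view gave 22.6 mm, but they showed the 30 mm lug as only about 25 mm long, so I discounted them. I did not grip the stop again, because any correction would have been smaller than that spread.
- **Spare collar:** a pixel-difference check on it, run just before hand-in, came out high (41). Viewed after hand-in, the before and after crops show it in the same place. The difference is a change of shadow.
- **Forces:** the wrist force stayed around 3 N in every reading I took.

I viewed 11 pictures, one past the budget of 10.

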